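# Set the fume extractor's damper to the third notch and start it

### The arm

A 7-joint arm with a two-finger parallel gripper is mounted at the origin on the work surface. World frame = base frame: x ahead of the robot, y to its left, z up, the work surface at z = 0. Lengths are in m, angles in rad, forces in N, time in s.
With the tool pointing down it reaches from about 0.4 to 0.9 m from the base axis. Payload 5.6 kg.
Tool frame: the origin (TCP) lies midway between the tips of the shut fingers; the grasp point (between the pads) lies 19 mm behind it (grip_point_offset is the distance from the TCP to the grasp point, in m); z points along the fingers, y is the direction in which the jaws open and shut (so a half turn about z gives the same grasp; the last joint's range is limited). The gripper opens to 92 mm and grips with 3 to 60 N. Pads are 20 mm wide; open, the fingers measure 128 mm over their backs; the gripper's body (75 mm by 189 mm) begins 69 mm behind the grasp point.
Start: joints at [1.114, 0.468, -0.012, 1.603, 0.006, 1.071, -0.056], TCP at [0.261, -0.595, 0.215] pointing down, gripper open.
Joint ranges: [-2.53, 2.53], [-0.31, 2.02], [-1.57, 1.55], [0.28, 2.44], [-1.29, 4.43], [0.15, 1.84], [-2.92, 2.92]. Speed limits (rad/s): [2.57, 2.57, 3.14, 3.14, 3.14, 3.14, 3.14].

### API

Orientations are given as a rotation vector (axis times angle).
In Python, from workcell import * gives the robot as it stands. The module is installed in compiled form; this text tells all that it offers.
- The arm moves only by the shell command python3 -m jog 'ROWS' [FORCE]. ROWS is JSON, a list of rows, each a list of 5 numbers: the finger opening in mm, from 0 to 91.9, then the shift along the world's x, y, z in mm, then the turn about the world's z in rad. In form: [[jaw, dx, dy, dz, yaw], ...]. A call has 1 to 5 rows; each row is the pose to reach, as a shift and turn from the pose commanded when the call began; what a row does not reach only later rows make up. A row lasts 1/10 s, in which the tool goes at most 50 mm and 8.59 degrees, less where a joint would pass 70% of its speed; a pose out of reach is approached as far as the arm can. A call with a gripper value outside its range is refused whole. The fingers move at their own pace and stop on an object; FORCE is the grip in N (left out, the last holds). Time passes only in rows, so rows that repeat a pose let the fingers close. It gives the time, the measured TCP pose, the force and the opening at its end, in the units of the state.
- state(): the state, without advancing time (a new reading comes with each control period).
- grab_frame(name): name is "scene" or "side" or "wrist"; returns a dict with "img" (420x560x3 uint8, red, green, blue), "fx", "fy", "cx", "cy" (pixels), "dist_coeffs" ([k1, k2, p1, p2, k3] as OpenCV has them; the pictures are not rectified), "pose" (4x4, takes a point from camera to world coordinates); the wrist camera has in their place "T_tool_cam" (4x4, takes a point from camera to tool coordinates, whose origin is the TCP and whose axes are the flange's). Camera axes: x right, y down, z forward; pixel columns grow to the right and rows downward; lengths in m; the calibration is good to about 2 mm. A picture is of the moment at which its call begins: read the wrist's pose just before it. There is no depth.
- sign_off(): hands the job in, once; it reports no verdict.
The state is a dict: "time_s": time; "joint_positions": joint angles; "dq": joint speeds; "tau": joint torques, N m; "tcp_pos": TCP position; "eef_rot": TCP orientation; "force": force on the tool from outside, world axes, zero at the start; "ft_torque": the same for the moment, N m; "grip_width": opening from 0.0 (shut) to 1.0 (fully open).
Only numpy, scipy, OpenCV 4.12 (cv2) and the standard library are available. Lean on these libraries where they do the work, as an engineer would, in place of code of your own. Each camera call takes 0.05 s, during which the arm holds its last target. There are 200 camera calls.

### The job

Set the fume extractor's damper for welding: with your fingertips, not pinching it, push the damper lever from the shut end through its clicks and stop in the third notch, counting the shut position as zero (the lever may already stand a click open), without letting it run on into the fourth. Take your hand off it and, with the lever left there, press the push button on the same box fully down with a fingertip and let it come up again. Leave the can, the jar and the wrench where they are.

Things in the scene. Friction and masses are not known exactly. Their poses are not given: they have to be found in the camera images.
- extractor: The extractor's control box: a grey painted steel box fixed to the bench, 170 (its x) by 320 (its y) by 90 mm high, with a fat metal duct leaving its far (+x) side. Origin at the centre of its underside, z up. On its flat top, at its x = -10 mm, are the lever's slot (along its y) and the push button.
- shut_end (a point): The point on the box's top face (box frame x -10, y -90, z 90 mm) where the lever's foot is centred when the damper is shut. Its axes are the box's axes. The lever opens towards box +y, away from this end and towards the push button. Seven low steel teeth beside the slot (far side, 6 mm high, 20 mm apart) stand at the crests; the six gaps are the notches, the gap at this end being shut.
- lever (a joint): Travel of the damper lever along box +y, m: 0 shut and 0.100 fully open (end stops). Notches every 20 mm: 0 shut, first 0.020, second 0.040, third 0.060, fourth 0.080, fifth 0.100; crests half-way between. About 6 N moves it out of a notch, falling to nothing at the crest; past the crest a spring draws it into the next notch, resting within 1 mm of it. Starts in the shut position or the first notch.
- lever_top (a point): Centre of the top of the lever's grip, 47 mm above the box's top, moving with the lever. The grip is an upright black block with rounded edges, 24 mm (box x) by 14 mm (box y), from 1 to 47 mm above the box's top. Axes parallel to the box's.
- start (a joint): Travel of the push button, in m: 0 up, 0.006 fully down; its spring takes about 5 N fully down and raises it again when let go.
- start_top (a point): Centre of the top of the round black push button, 36 mm across, in a dark steel collar on the box's top at box x -10, y +105 mm. Moves down with the button.
- can: Spray can, 64 mm across, 150 mm high, loose, standing past the shut end of the box. Not to be moved. Origin at the centre of its underside.
- jar: Jar, 72 mm across, 90 mm high, loose, standing past the button end of the box. Not to be moved. Origin at the centre of its underside.
- wrench: Wrench, about 190 mm long, lying loose between the robot and the box, lengthwise along the box. Not to be moved. Origin under its middle.

How it is judged:
On the way, in this order (a step that is already met when the one before it is completed fails the run):
1. the lever rests in the third notch (within 5 mm), untouched by the fingers, the button not yet pressed (value of joint lever between 0.055 and 0.065 m and value of joint start below 0.002 m and contact force between the fingers and lever below 0.2 N), for 0.2 s.
2. the push button is down (past 4.5 of its 6 mm) with the lever in the third notch (value of joint lever between 0.055 and 0.065 m and value of joint start above 0.0045 m), for 0.05 s.
At the end, for the whole second after the job is handed in: The lever rests in the third notch (joint 0.060 within 5 mm), the button has been pressed and is up again (under 2 mm down), and the can, jar and wrench are within 30 mm of where they stood (value of joint lever between 0.055 and 0.065 m and velocity of joint lever between -0.01 and 0.01 m/s and value of joint start below 0.002 m and distance of each of can, jar, wrench from where it was at the start of the episode below 0.03 m); the robot touches nothing.
It fails at once if the lever runs past the third notch, over the crest towards the fourth (beyond 0.0715) (value of joint lever above 0.0715 m).
It fails at once if the button is pressed (past 3 mm) while the lever is not in the third notch (value of joint start above 0.003 m and not (value of joint lever between 0.055 and 0.065 m)).
It fails at once if the lever's grip is pinched between the fingers (contact force between the fingers and lever above 0.5 N and x of the grasp point in the frame of lever_top between -0.02 and 0.02 m and y of the grasp point in the frame of lever_top between -0.009 and 0.009 m and z of the grasp point in the frame of lever_top below 0.012 m).
It fails at once if the can, jar or wrench is knocked or carried away (moved over 30 mm) (distance of any of can, jar, wrench from where it was at the start of the episode above 0.03 m).
It also fails if it takes over 51 s, if anything falls off the work surface, if the arm or the gripper's body presses on something with over 40 N, if the wrist force passes 120 N, or if a joint passes its speed limit or range.

## Working session

There is one attempt and no reset: what is moved stays moved. The work goes in short steps, Python scripts to look and compute and a shell command to move; the robot and the scene stay as the last step left them, time stands still between calls to the robot, and variables do not carry over. Pictures are saved under pics/ and viewed, about 8 in all and at most 12, crops included, and the job is handed in when it is done.

```bash
mkdir -p pics
python3 - <<'E'
from workcell import *
import cv2, json, pickle
s=state();print(s)
fr={}
for n in("scene","side"):
    f=grab_frame(n);fr[n]=f
    print(n,f["fx"],f["fy"],f["cx"],f["cy"],f["dist_coeffs"],f["pose"])
    cv2.imwrite(f"pics/{n}0.png",f["img"][:,:,::-1])
pickle.dump(fr,open("fr0.pkl","wb"))
E
```

```text
{'time_s': 0.0, 'joint_positions': array([ 1.114016  ,  0.46836504, -0.01157106,  1.60364636,  0.00603523,
        1.07141761, -0.05629893]), 'dq': array([-0.00029138, -0.0010244 ,  0.00125432, -0.00021111,  0.00062625,
       -0.00059535,  0.00108496]), 'tau': array([-4.44100488e-04, -5.20574963e+01, -1.29052653e-02, -2.43746048e+01,
       -5.66587632e-02,  1.72456977e-02,  1.87903374e-04]), 'tcp_pos': array([ 0.26101247, -0.59463355,  0.21363883]), 'eef_rot': array([-3.07293526e+00, -6.44869957e-01,  8.41344396e-04]), 'force': array([-0.57414821, -0.19640926,  0.24169999]), 'ft_torque': array([ 0.07368026, -0.0400864 ,  0.03151385]), 'grip_width': 0.9986831922818603}
scene 405.82513968957085 405.82513968957085 279.45862950673575 217.62074788129547 [-0.0819311  0.         0.         0.         0.       ] [[ 0.11728449  0.75541479 -0.6446649   1.11742539]
 [ 0.99292489 -0.10133122  0.06190439  0.01174015]
 [-0.01856119 -0.64736425 -0.76195473  0.74865348]
 [ 0.          0.          0.          1.        ]]
side 382.3202224956273 382.3202224956273 283.7336472889684 208.1185454771718 [-0.05706887  0.          0.          0.          0.        ] [[-0.96226168 -0.15781212  0.221693    0.35921364]
 [-0.27163509  0.60593408 -0.74770199  0.69515022]
 [-0.01633491 -0.77970458 -0.62593445  0.62118495]
 [ 0.          0.          0.          1.        ]]
```

View pics/scene0.png

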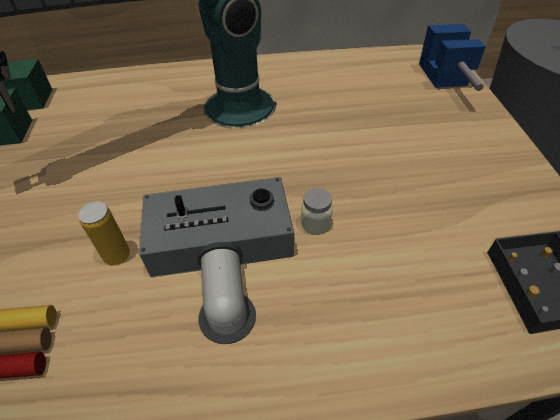

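View pics/side0.png

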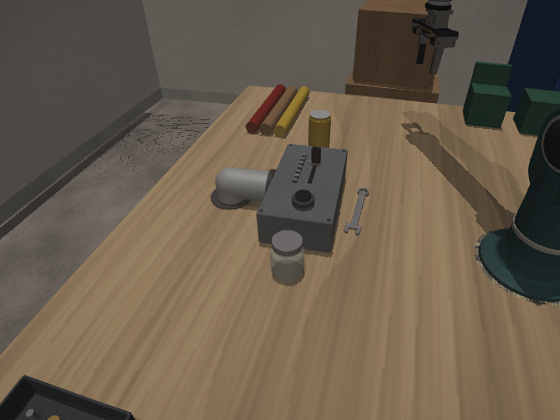

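The scene view shows the box top with corners near (143,194), (283,179), (293,238) and (143,252). The lever is near (180,206), the button at (262,197), the can at (103,235) and the jar at (317,212). The side view shows the wrench at (357,210), the lever at (316,156) and the button at (303,198). I'll enlarge both.

Run:
```python
import cv2,pickle,numpy as np
fr=pickle.load(open("fr0.pkl","rb"))
a=fr["scene"]["img"][165:285,130:310,::-1]; b=fr["side"]["img"][135:255,250:380,::-1]
cv2.imwrite("pics/sc_crop.png",cv2.resize(a,None,fx=4.4,fy=4.4,interpolation=cv2.INTER_CUBIC))
cv2.imwrite("pics/sd_crop.png",cv2.resize(b,None,fx=5,fy=5,interpolation=cv2.INTER_CUBIC))
```

```text
(no output)
```

View pics/sc_crop.png

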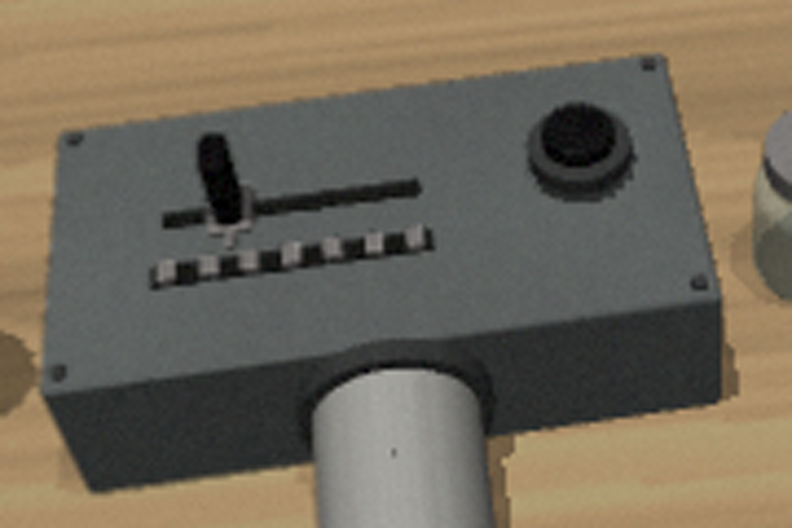

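View pics/sd_crop.png

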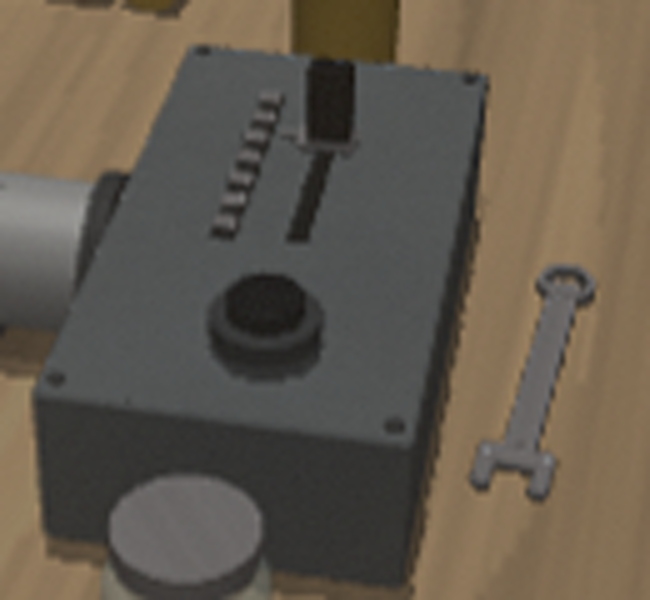

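```bash
cat > h.py <<'E'
import cv2,numpy as np
def proj(f,P,T=None):
    W=np.linalg.inv(f["pose"] if T is None else T)
    K=np.array([[f["fx"],0,f["cx"]],[0,f["fy"],f["cy"]],[0,0,1]])
    return cv2.projectPoints(np.asarray(P,float).reshape(-1,3),cv2.Rodrigues(W[:3,:3])[0],W[:3,3],K,np.array(f["dist_coeffs"]))[0][:,0]
def onplane(f,uv,z,T=None):
    T=f["pose"] if T is None else T
    K=np.array([[f["fx"],0,f["cx"]],[0,f["fy"],f["cy"]],[0,0,1]])
    n=cv2.undistortPoints(np.array(uv,float).reshape(-1,1,2),K,np.array(f["dist_coeffs"]))[:,0]
    d=np.c_[n,np.ones(len(n))]@T[:3,:3].T; o=T[:3,3]
    return o+d*((z-o[2])/d[:,2])[:,None]
def box(p,P):
    c,s=np.cos(p[2]),np.sin(p[2]);P=np.asarray(P,float).reshape(-1,3)
    return P@np.array([[c,s,0],[-s,c,0],[0,0,1]])+[p[0],p[1],0]
E
python3 - <<'E'
from h import *
import pickle
from scipy.optimize import least_squares
fr=pickle.load(open("fr0.pkl","rb"))
C=np.array([[-85,-160,90],[-85,160,90],[85,160,90],[85,-160,90]])/1e3
sc=(np.array([[66,130],[664,58],[720,297],[45,393]])+.5)/4.4-.5+[130,165]
sd=(np.array([[488,77],[410,445],[35,397],[193,47]])+.5)/5-.5+[250,135]
for n,uv in(("scene",sc),("side",sd)):
    r=least_squares(lambda p:(proj(fr[n],box(p,C))-uv).ravel(),[.55,0,0]);print(n,r.x,np.abs(r.fun).max())
r=least_squares(lambda p:np.r_[(proj(fr["scene"],box(p,C))-sc).ravel(),(proj(fr["side"],box(p,C))-sd).ravel()],[.55,0,0])
p=r.x;print(p,r.fun.round(1));np.save("box.npy",p)
for q in range(0,101,20):
    P=box(p,[-.01,-.09+q/1e3,.137]); print(q,P.round(4),*[(proj(fr[n],P)[0]-o+.5)*k-.5 for n,o,k in(("scene",[130,165],4.4),("side",[250,135],5))])
print("button",box(p,[-.01,.105,.09]))
print(*[(proj(fr[n],box(p,[-.01,.105,.1]))[0]-o+.5)*k for n,o,k in(("scene",[130,165],4.4),("side",[250,135],5))])
print("can",onplane(fr["scene"],[[117,262]],0),"jar",onplane(fr["scene"],[[319,226]],0), onplane(fr["side"],[[287,241]],.09))
print("can top",onplane(fr["scene"],[[95,211]],.15),onplane(fr["side"],[[320,115]],.15))
print("wrench",onplane(fr["side"],(np.array([[565,285],[515,480]])/5+[250,135]),0.005))
E
```

```text
scene [ 0.5264959  -0.07139823  0.04020969] 1.5754980137211305
side [ 0.5246224  -0.06853852  0.04496161] 1.3765155384023444
[ 0.52559319 -0.07081974  0.04314969] [-1.1 -0.5  1.1 -1.9  1.9  0.1 -1.  -0.2  0.7 -1.2  0.8  0.1 -1.6 -1.1
 -0.7 -1.4]
0 [[ 0.5195 -0.1612  0.137 ]] [172.98980586 152.59943479] [338.83202049  42.84283698]
20 [[ 0.5186 -0.1412  0.137 ]] [215.14004704 147.04777749] [332.40828697  61.91034327]
40 [[ 0.5178 -0.1212  0.137 ]] [257.23562903 141.51747735] [325.77451624  81.5989396 ]
60 [[ 0.5169 -0.1012  0.137 ]] [299.26399626 136.0099666 ] [318.92052864 101.93861232]
80 [[ 0.516  -0.0812  0.137 ]] [341.21291028 130.52663902] [311.83549544 122.96125174]
100 [[ 0.5152 -0.0613  0.137 ]] [383.07044314 125.0688508 ] [304.50788796 144.70080052]
button [[0.51107318 0.03365116 0.09      ]]
[584.6696251  152.47624891] [265.2704847  326.89249091]
can [[ 0.56608999 -0.30782193  0.        ]] jar [[0.52244813 0.16263264 0.        ]] [[0.51239381 0.16034295 0.09      ]]
can top [[ 0.54388015 -0.30732275  0.15      ]] [[ 0.5411175  -0.29906503  0.15      ]]
wrench [[ 0.38849965 -0.16219231  0.005     ]
 [ 0.39343759  0.00143347  0.005     ]]
```

The lever's grip top is about (213,145) in the scene crop, which matches travel 0.020, and its pointer sits between teeth 2 and 3. So it starts in the first notch, with two clicks to go. I'll shut the jaws and go above the area behind the lever, fingers clear of everything, with the jaw axis along box y.

```bash
python3 -m jog '[[0,26,41,10,-0.07],[0,52,82,10,-0.15],[0,78,123,10,-0.22],[0,104,164,10,-0.30],[0,130,205,10,-0.37]]' 5 && python3 -m jog '[[0,26,41,0,0],[0,52,82,0,0],[0,78,123,0,0],[0,104,164,0,0],[0,130,204,0,0]]' && python3 -m jog '[[0,0,0,0,0],[0,0,0,0,0]]'
python3 - <<'E'
from workcell import *
from h import *
import pickle
s=state();print(s["time_s"],s["tcp_pos"],s["eef_rot"],s["force"],s["grip_width"])
f=grab_frame("wrist");T=np.eye(4);T[:3,:3]=cv2.Rodrigues(s["eef_rot"])[0];T[:3,3]=s["tcp_pos"];f["pose"]=T@f["T_tool_cam"]
pickle.dump(f,open("w1.pkl","wb"));cv2.imwrite("pics/w1.png",cv2.resize(f["img"][:,:,::-1],(784,588)))
p=np.load("box.npy");print(f["pose"])
print(proj(f,box(p,[[-.01,-.07,.137],[-.01,.105,.1],[-.085,.16,.09],[-.085,-.16,.09]]))*1.4)
E
```

```text
time_s: 0.6
tcp_pos: [0.3919, -0.3882, 0.2244]
eef_rot: [-3.141, -0.064, 0.001]
force: [-0.2, -0.5, 0.2]
grip_width: 0.585
time_s: 1.1
tcp_pos: [0.5218, -0.1842, 0.2244]
eef_rot: [-3.141, -0.069, 0.001]
force: [0.9, -0.3, -0.4]
grip_width: 0.152
time_s: 1.3
tcp_pos: [0.5215, -0.1849, 0.2241]
eef_rot: [-3.14, -0.073, 0.002]
force: [-0.0, -0.8, -1.1]
grip_width: 0.004
1.3 [ 0.52150829 -0.18493623  0.22413419] [-3.14048120e+00 -7.34507149e-02  1.52453225e-03] [-0.02387382 -0.79615908 -1.06954004] 0.003533155784451276
[[ 4.61747954e-02 -9.67832570e-01 -2.47321661e-01  5.91262819e-01]
 [-9.98933327e-01 -4.48138531e-02 -1.11322046e-02 -1.81684743e-01]
 [-3.09326380e-04  2.47571877e-01 -9.68869480e-01  3.94185063e-01]
 [ 0.00000000e+00  0.00000000e+00  0.00000000e+00  1.00000000e+00]]
[[307.54890958 296.29635085]
 [ 48.18035218 280.26525789]
 [  1.32346427 379.00939681]
 [450.64642967 382.04928028]]
```

View pics/w1.png

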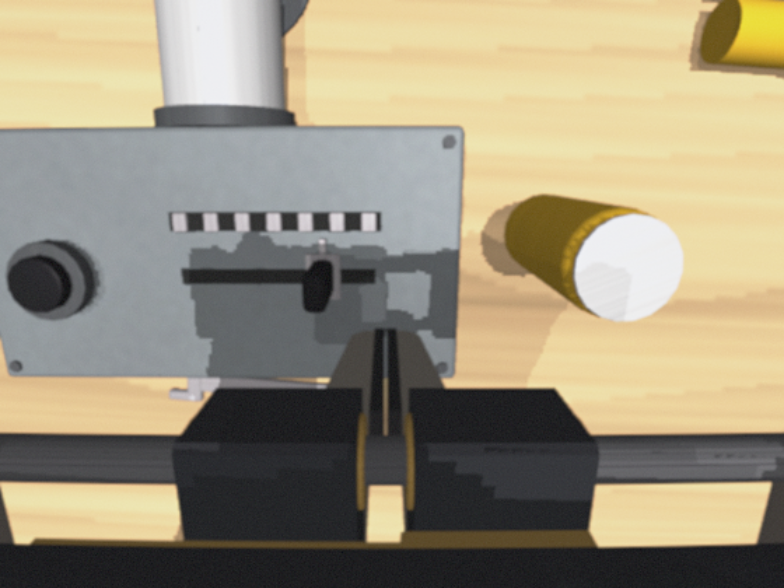

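The wrist view confirms it. The pointer at (322,242) lies between the second and third teeth from the shut end (337 and 306), so the lever is in the first notch. The fingertips at (386,330) are behind it and the can at (625,270) is clear. Next I'll descend.

```bash
python3 -m jog '[[0,-1,-3,-35,0],[0,-1,-3,-70,0],[0,-1,-3,-100,0],[0,-1,-3,-116,0],[0,-1,-3,-116,0]]' && python3 -m jog '[[0,0,3,0,0],[0,0,6,0,0],[0,0,9,0,0],[0,0,9,0,0]]'
```

```text
time_s: 1.85
tcp_pos: [0.5174, -0.1906, 0.1061]
eef_rot: [-3.14, -0.064, 0.009]
force: [-0.3, -0.4, 0.3]
grip_width: 0.004
time_s: 2.25
tcp_pos: [0.5209, -0.1797, 0.1096]
eef_rot: [3.14, 0.07, 0.002]
force: [0.3, 0.0, 1.5]
grip_width: 0.009
```

```bash
python3 -m jog '[[0,0,2,0,0],[0,0,4,0,0],[0,0,6,0,0],[0,0,6,0,0]]' && python3 -m jog '[[0,0,2,0,0],[0,0,4,0,0],[0,0,4,0,0],[0,0,4,0,0]]'
python3 - <<'E'
from workcell import *
from h import *
import pickle
s=state();print(s["time_s"],s["tcp_pos"],s["eef_rot"],s["force"],s["grip_width"])
f=grab_frame("wrist");T=np.eye(4);T[:3,:3]=cv2.Rodrigues(s["eef_rot"])[0];T[:3,3]=s["tcp_pos"];f["pose"]=T@f["T_tool_cam"]
pickle.dump(f,open("w2.pkl","wb"));cv2.imwrite("pics/w2.png",cv2.resize(f["img"][:,:,::-1],(784,588)))
E
```

```text
time_s: 2.65
tcp_pos: [0.5204, -0.1737, 0.1086]
eef_rot: [-3.141, -0.07, 0.0]
force: [-0.7, 0.4, 0.6]
grip_width: 0.007
time_s: 3.05
tcp_pos: [0.5203, -0.1701, 0.1085]
eef_rot: [3.141, 0.069, -0.0]
force: [0.5, -0.5, -0.7]
grip_width: 0.006
3.05 [ 0.52029666 -0.17010371  0.1085426 ] [ 3.14081703e+00  6.88674197e-02 -1.90839866e-04] [ 0.53118006 -0.54998191 -0.71601765] 0.005874460638353962
```

View pics/w2.png

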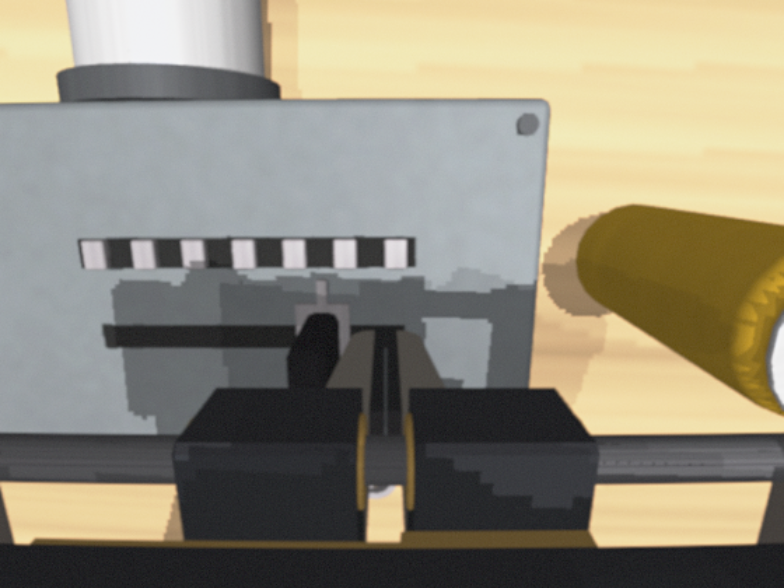

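The fingertips, edge at about (358,332), are a few mm behind the grip's edge at about (338,320). The pointer at (321,290) is still in the first notch. I'll push slowly along box +y and watch the force.

```bash
python3 -m jog '[[0,0,1,0,0],[0,0,2,0,0],[0,0,3,0,0],[0,0,3,0,0]]' && python3 -m jog '[[0,0,1,0,0],[0,0,2,0,0],[0,0,3,0,0],[0,0,3,0,0]]' && python3 -m jog '[[0,0,1,0,0],[0,0,2,0,0],[0,0,3,0,0],[0,0,3,0,0]]' && python3 -m jog '[[0,0,1,0,0],[0,0,2,0,0],[0,0,2,0,0]]'
```

```text
time_s: 3.5
tcp_pos: [0.5203, -0.167, 0.1086]
eef_rot: [-3.141, -0.069, 0.0]
force: [0.2, 0.5, 0.4]
grip_width: 0.001
time_s: 3.9
tcp_pos: [0.5203, -0.1654, 0.1086]
eef_rot: [3.139, 0.067, 0.0]
force: [0.3, -3.7, -0.1]
grip_width: 0.003
time_s: 4.3
tcp_pos: [0.5201, -0.1616, 0.1086]
eef_rot: [3.14, 0.068, -0.0]
force: [-1.3, -3.0, 0.0]
grip_width: 0.006
time_s: 4.6
tcp_pos: [0.5202, -0.1582, 0.1085]
eef_rot: [-3.14, -0.07, 0.001]
force: [-0.4, -0.7, -0.3]
grip_width: 0.007
```

```bash
python3 -m jog '[[0,0,1,0,0],[0,0,2,0,0],[0,0,2,0,0],[0,0,2,0,0]]'
cat > snap.py <<'E'
import sys
from workcell import *
from h import *
s=state();f=grab_frame("wrist");n=sys.argv[1]
print(s["time_s"],s["tcp_pos"],s["force"])
cv2.imwrite(f"pics/{n}.png",cv2.resize(f["img"][140:280,20:300,::-1],None,fx=2.8,fy=2.8,interpolation=cv2.INTER_CUBIC))
E
python3 snap.py w3
```

```text
time_s: 5.0
tcp_pos: [0.5207, -0.1564, 0.1086]
eef_rot: [-3.14, -0.07, -0.001]
force: [0.4, -0.3, -0.5]
grip_width: 0.006
5.0 [ 0.52066683 -0.15640112  0.10861353] [ 0.37459405 -0.2664744  -0.54425886]
```

View pics/w3.png

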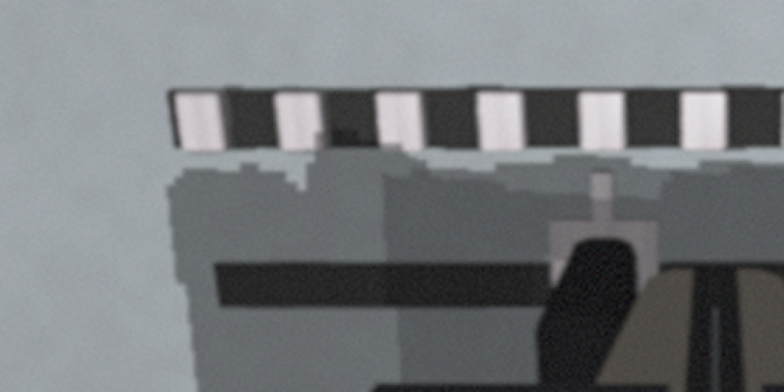

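The pointer (600,185) lines up exactly with the third tooth (602), so the lever is on the 0.030 crest with TCP y = -0.156. The next crest, 0.050, should come at about y -0.136. I'll go on.

```bash
python3 -m jog '[[0,0,1,0,0],[0,0,2,0,0],[0,0,2,0,0],[0,0,2,0,0]]' && python3 -m jog '[[0,0,2,0,0],[0,0,4,0,0],[0,0,4,0,0]]' && python3 -m jog '[[0,0,2,0,0],[0,0,4,0,0],[0,0,4,0,0]]' && python3 -m jog '[[0,0,1,0,0],[0,0,2,0,0],[0,0,3,0,0],[0,0,3,0,0]]' && python3 -m jog '[[0,0,1,0,0],[0,0,2,0,0],[0,0,3,0,0],[0,0,3,0,0]]'
```

```text
time_s: 5.45
tcp_pos: [0.5203, -0.1551, 0.1086]
eef_rot: [-3.141, -0.069, 0.0]
force: [-0.8, 0.3, -0.3]
grip_width: 0.002
time_s: 5.75
tcp_pos: [0.5204, -0.1507, 0.1086]
eef_rot: [-3.141, -0.07, 0.0]
force: [0.2, 0.0, 0.0]
grip_width: 0.005
time_s: 6.05
tcp_pos: [0.5203, -0.1467, 0.1086]
eef_rot: [-3.141, -0.07, 0.0]
force: [0.4, 0.2, -0.2]
grip_width: 0.004
time_s: 6.45
tcp_pos: [0.5203, -0.1454, 0.1087]
eef_rot: [3.14, 0.067, 0.0]
force: [0.5, -4.9, 0.2]
grip_width: 0.006
time_s: 6.85
tcp_pos: [0.5201, -0.1417, 0.1086]
eef_rot: [3.14, 0.068, -0.0]
force: [-0.8, -2.8, 1.2]
grip_width: 0.007
```

```bash
python3 -m jog '[[0,0,1,0,0],[0,0,2,0,0],[0,0,3,0,0],[0,0,3,0,0]]' && python3 -m jog '[[0,0,1,0,0],[0,0,2,0,0],[0,0,2,0,0],[0,0,2,0,0]]' && python3 -m jog '[[0,0,1,0,0],[0,0,1,0,0],[0,0,1,0,0]]' && python3 snap.py w4
```

```text
time_s: 7.25
tcp_pos: [0.5205, -0.1368, 0.1086]
eef_rot: [-3.14, -0.07, -0.0]
force: [-0.1, -0.2, 0.2]
grip_width: 0.002
time_s: 7.65
tcp_pos: [0.5205, -0.1358, 0.1086]
eef_rot: [-3.14, -0.069, -0.0]
force: [-0.4, -0.4, 0.4]
grip_width: 0.009
time_s: 7.95
tcp_pos: [0.5204, -0.1351, 0.1086]
eef_rot: [-3.141, -0.069, -0.0]
force: [-0.0, -0.0, 0.3]
grip_width: 0.004
7.95 [ 0.5203501  -0.13508374  0.10859988] [-0.02402599 -0.04863559  0.28592445]
```

View pics/w4.png

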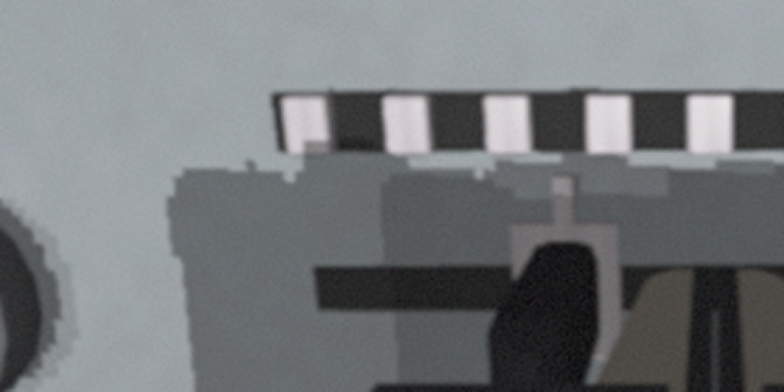

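Teeth 3 to 7 now stand at 710, 608, 507, 406 and 305. The pointer at 562 is midway between teeth 4 and 5, which is the third notch (about 0.059), and the fingers stand clear of the grip. I'll back off, rise and go over to the button.

```bash
python3 -m jog '[[0,0,-6,0,0],[0,0,-15,0,0],[0,0,-20,10,0],[0,0,-20,50,0],[0,0,-20,90,0]]' && python3 -m jog '[[0,-2,45,0,0],[0,-4,90,0,0],[0,-6,135,0,0],[0,-8,186,0,0],[0,-8,186,0,0]]' && python3 -m jog '[[0,0,0,0,0],[0,0,0,0,0]]'
python3 - <<'E'
from workcell import *
from h import *
s=state();T=np.eye(4);T[:3,:3]=cv2.Rodrigues(s["eef_rot"])[0];T[:3,3]=s["tcp_pos"]
f=grab_frame("wrist");f["pose"]=T@f["T_tool_cam"]
cv2.imwrite("pics/w5.png",cv2.resize(f["img"][:,:,::-1],(784,588)))
print(s["time_s"],s["tcp_pos"],s["force"],"tcp line px",(proj(f,[s["tcp_pos"]-[0,0,h] for h in(0,.09,.1)])*1.4).round())
import pickle;pickle.dump(f,open("w5.pkl","wb"))
E
```

```text
time_s: 8.5
tcp_pos: [0.5196, -0.156, 0.1996]
eef_rot: [-3.14, -0.067, 0.003]
force: [1.0, 0.0, 0.7]
grip_width: 0.009
time_s: 9.0
tcp_pos: [0.512, 0.0379, 0.1998]
eef_rot: [-3.137, -0.084, -0.002]
force: [0.2, -0.4, -0.4]
grip_width: 0.006
time_s: 9.2
tcp_pos: [0.5126, 0.029, 0.1989]
eef_rot: [3.14, 0.065, 0.0]
force: [0.3, -0.5, 0.1]
grip_width: 0.0
9.2 [0.51261098 0.02898044 0.19890094] [ 0.32658092 -0.54724529  0.09570807] tcp line px [[385. 354.]
 [385. 294.]
 [385. 289.]]
```

View pics/w5.png

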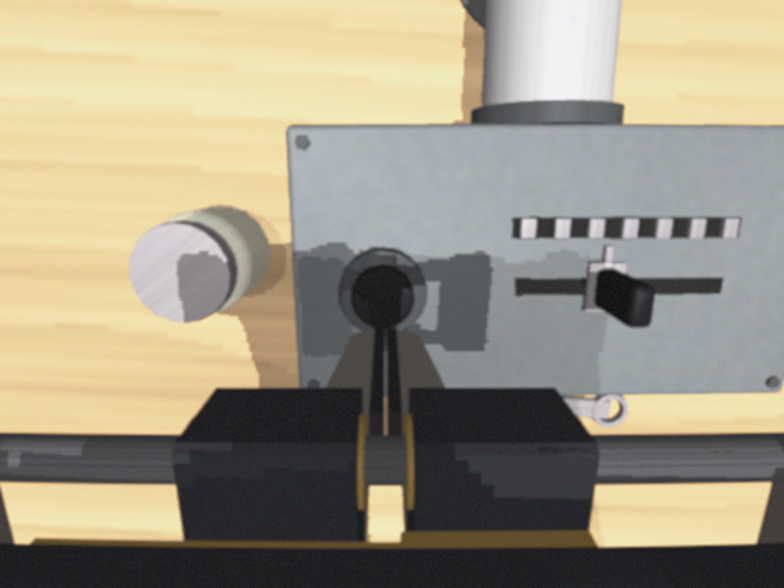

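The button top is centred at (383,298), and the tool's downward line meets that height at (385,294), so they are aligned. The pointer (608,253) sits between the 4th and 5th teeth, so the lever is still in the third notch. I'll descend and press.

```bash
python3 -m jog '[[0,0,0,-35,0],[0,0,0,-60,0],[0,0,0,-74,0],[0,0,0,-79,0],[0,0,0,-79,0]]' && python3 -m jog '[[0,0,0,-2,0],[0,0,0,-4,0],[0,0,0,-6,0],[0,0,0,-6,0]]' && python3 -m jog '[[0,0,0,-2,0],[0,0,0,-4,0],[0,0,0,-4,0],[0,0,0,-4,0]]'
```

```text
time_s: 9.75
tcp_pos: [0.5124, 0.03, 0.1194]
eef_rot: [3.141, 0.067, -0.001]
force: [0.8, 0.2, -0.1]
grip_width: 0.003
time_s: 10.15
tcp_pos: [0.5134, 0.0307, 0.1143]
eef_rot: [3.141, 0.069, 0.004]
force: [1.0, -1.3, 4.7]
grip_width: 0.0
time_s: 10.55
tcp_pos: [0.5135, 0.0307, 0.1121]
eef_rot: [3.14, 0.068, 0.004]
force: [-4.0, -1.9, 21.8]
grip_width: 0.004
```

The force passed 20 N with the TCP at 0.112, about 6 mm below first contact, so the button is bottomed. I'll hold it briefly, release, and retreat clear.

```bash
python3 -m jog '[[0,0,0,0,0],[0,0,0,4,0],[0,0,0,12,0],[0,0,0,50,0],[0,0,0,90,0]]' && python3 -m jog '[[0,-40,0,20,0],[0,-80,0,20,0],[0,-110,0,20,0],[0,-110,0,20,0],[0,-110,0,20,0]]'
python3 - <<'E'
from workcell import *
from h import *
s=state();print(s["time_s"],s["tcp_pos"],s["force"])
a=grab_frame("scene")["img"];b=grab_frame("side")["img"]
pa=cv2.resize(a[165:285,60:340],None,fx=2.8,fy=2.8,interpolation=cv2.INTER_CUBIC);pb=cv2.resize(b[100:290,200:480],(784,264*2))[:,:,:]
cv2.imwrite("pics/end.png",cv2.resize(np.vstack([pa,cv2.resize(b[105:195,210:490],None,fx=2.8,fy=2.8,interpolation=cv2.INTER_CUBIC)])[:,:,::-1],None,fx=1,fy=1))
import pickle;fr=pickle.load(open("fr0.pkl","rb"))
for n,i in(("scene",a),("side",b)):
    d=np.abs(i.astype(int)-fr[n]["img"]).max(2)
    for nm,(u,v,w,h) in {"scene":{"can":(75,200,55,65),"jar":(300,187,35,50)},"side":{"jar":(268,230,40,55),"wrench":(342,185,30,52),"can":(305,108,30,20)}}[n].items(): print(n,nm,np.median(d[v:v+h,u:u+w]),(d[v:v+h,u:u+w]>60).mean().round(3))
E
```

```text
time_s: 11.05
tcp_pos: [0.5104, 0.0311, 0.1992]
eef_rot: [-3.14, -0.069, 0.008]
force: [1.5, -0.6, 0.2]
grip_width: 0.007
time_s: 11.55
tcp_pos: [0.4022, 0.0309, 0.2198]
eef_rot: [3.141, 0.069, 0.001]
force: [0.3, 0.8, 0.2]
grip_width: 0.002
11.55 [0.40215148 0.03092744 0.21979128] [0.33549146 0.81816666 0.21493205]
scene can 3.0 0.0
scene jar 3.0 0.002
side jar 4.0 0.0
side wrench 9.0 0.041
side can 5.0 0.0
```

View pics/end.png

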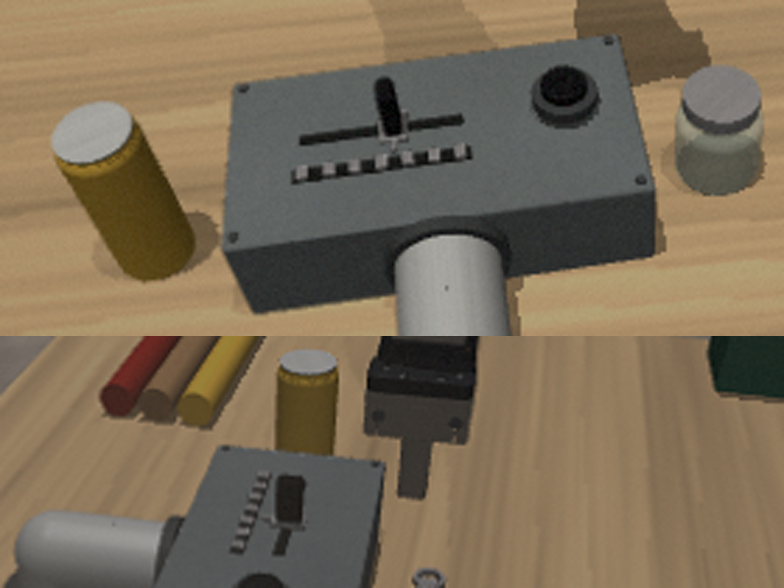

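The pointer (392,148) is between teeth 4 (381) and 5 (408), the third notch. The button at (565,85) is up, and the can, jar and wrench have not moved. I'm handing in.

```bash
python3 -c "
from workcell import *
print(sign_off())"
```

```text
the job is handed in; nothing more can be done
None
```

The damper lever is in the third notch, and I pressed the push button fully down and let it come up again. I handed the job in after about 12 s of robot time; `sign_off()` gives no verdict.

- **Lever:** it started in the first notch. I pushed it two clicks from behind with shut fingertips. The last pictures show its pointer between the 4th and 5th teeth, which is the third notch, with the fingers clear of it.
- **Button:** the push reached about 22 N with the fingertips roughly 6 mm below first contact, so it was against its stop. The final picture shows it up.
- **Can, jar and wrench:** comparing the pictures from before and after shows no movement of the can or jar. About 4% of the wrench area changed, which I put down to the arm's shadow, because the arm never went near it.
- **Disagreement:** the box position from the scene and side cameras differed from the wrist camera by about 2–3 mm. It did not matter, because I stopped each push by contact force and by the pointer's position against the teeth.

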